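Clip a grip onto the light-box flap and hold it at the pointer

ROBOT

A 6-joint arm with a two-finger parallel gripper is mounted at the origin on the work surface. World frame = base frame: x ahead of the robot, y to its left, z up, the work surface at z = 0. Lengths are in m, angles in rad, forces in N, time in s.
With the tool pointing down it reaches from about 0.275 to 0.825 m from the base axis. Payload 5.2 kg.
Tool frame: the origin (TCP) lies midway between the tips of the shut fingers; the grasp point (between the pads) lies 19 mm behind it; x points along the fingers, y is the direction in which the jaws open and shut, and the axes are right-handed (so a half turn about x gives the same grasp; the last joint's range is limited). The gripper opens to 93 mm and grips with 3 to 60 N. Pads are 15 mm wide; open, the fingers measure 128 mm over their backs; the gripper's body (75 mm by 188 mm) begins 65 mm behind the grasp point.
Start: joints at [1.117, 0.259, 1.535, -0, 1.348, -0.203], TCP at [0.136, 0.533, 0.219] pointing down, gripper open.
Joint ranges: [-3.14, 3.14], [-0.91, 2.08], [0.19, 2.58], [-1.22, 4.36], [0.22, 2.71], [-3.12, 3.12]. Speed limits (rad/s): [2.57, 2.57, 3.14, 3.14, 3.14, 3.14].

INTERFACE

Orientations are given as a rotation vector (axis times angle).
In Python, from rig import telemetry, optics, order, models gives the robot as it stands. The module is installed in compiled form; this text tells all that it offers.
- The arm moves only by the shell command python3 -m jog 'ROWS' [OPENING] [FORCE]. ROWS is JSON, a list of rows, each a list of 4 numbers: the shift along the world's x, y, z in cm, then the turn about the world's z in rad. A call has 1 to 20 rows; each row is the pose to reach, as a shift and turn from the pose commanded when the call began; what a row does not reach only later rows make up. A row lasts 1/8 s, in which the tool goes at most 62.5 mm and 10.7 degrees, less where a joint would pass 70% of its speed; a pose out of reach is approached as far as the arm can. A call with a gripper value outside its range is refused whole. OPENING is the closure in counts, from 0 (fully open) to 255 (shut), set as the call begins (- or left out, the last holds). The fingers move at their own pace and stop on an object; FORCE is the grip in N (left out, the last holds). Time passes only in rows, so rows that repeat a pose let the fingers close. It gives the time, the measured TCP pose, the force and the opening at its end, in the units of the state.
- telemetry.read_state(): the state, without advancing time (a new reading comes with each control period).
- optics.camera(name): name is "side" or "top" or "wrist"; returns a dict with "img" (420x560x3 uint8, blue, green, red), "depth" (420x560 float32, m along the optical axis (not along the pixel's ray), 0 where there is no reading), "fovy" (degrees; the focal length in pixels is half the picture's height over the tangent of half this angle, whatever the lens; pixels are square), "cx", "cy" (the principal point, pixels), "pose" (4x4, takes a point from camera to world coordinates). Camera axes: x right, y up, looking along -z (the intrinsics and any distortion apply to the point x, -y, -z); pixel columns grow to the right and rows downward; lengths in m; the calibration is good to about 2 mm. A picture is of the moment at which its call begins.
- order.hand_in(): hands the job in, once; it reports no verdict.
Trained networks look in a picture, given as the dict that the camera call returned (one of the last four; its "shot" number tells which), for a name from the list of things; names that differ only in an ending like _2 or _b are one class to them, and where a whole thing is asked for, a point or a joint stands for the part that bears it (a point fixed in the world has none). Each returns a list of dicts, best first, with "score" (0 to 1); they miss things now and then, are a little off and sometimes report something else, mostly with a low value. They report only what shows in the picture. A call takes as long as a camera call. They do not tell look-alikes from the thing itself.
- models.boxes_of(name, picture): "centre" ([x, y, z] in m, in world coordinates, good to about 4 mm: the middle of the surface that is visible of it).
- models.mark_of(name, picture): "centre" ([x, y, z] in m, in world coordinates, good to about 4 mm: a listed point, or the origin of a listed thing).
The state is a dict: "t": time; "joints": joint angles; "qvel": joint speeds; "tau": joint torques, N m; "position": TCP position; "ee_rot": TCP orientation; "ft_force": force on the tool from outside, world axes, zero at the start; "ft_torque": the same for the moment, N m; "gripper_width": finger opening in m.
Only numpy, scipy, OpenCV 4.12 (cv2) and the standard library are available. Lean on these libraries where they do the work, as an engineer would, in place of code of your own. Each camera call takes 0.05 s, during which the arm holds its last target.

TASK

The pull knob of the light box's amber front flap is missing. Squeeze open the red sprung clip parked on the rail, push it well down over the middle of the flap's top edge and let go so that it closes there, then take hold of the clip again and swing the flap out by it until it lines up with the orange pointer. The program finishes while you are still holding the flap there by the clip alone; do not let the flap drop open, and leave the pointer and the other things where they are.

Things in the scene. Friction and masses are not known exactly. Their poses are not given: they have to be found in the camera images.
- clip_red_pivot (a point): Middle of the pivot pin of the RED sprung clip (bulldog type, loose, 80 g). Axes: z up towards the levers, y along the pin, x across the jaws; symmetric in x and in y. A steel middle block, 9 mm in x, 44 mm in y, reaches from 26 mm below the pin to 10 mm above; its flat 44 mm ends (+y, -y) can be gripped without opening the jaws. Starts clipped on the rail, pin 116 mm above the bench.
- clip_red_levers (a point): Point 22 mm above the red clip's pin, between its two levers (36 mm wide in y, tops 38 mm above the pin and splayed to 37 mm outside width in x). Squeezing the levers together in x opens the jaws: 10 N does it, 25 to 30 N holds them firmly at the stop, where the levers stand parallel, 15 mm over the outside. Let go, they spring back and the jaws shut.
- clip_red_stop (a point): Underside of the red clip's middle block, 26 mm below the pin: it rests on the top edge of the clipped plate. The rubber jaw tips reach 22 mm further down. Levers squeezed, the tips stand 33 mm apart inside and 44 mm outside, evenly about the middle; let go, they pinch a 5 mm plate with about 4 N.
- clip_blue_pivot (a point): The same point of an identical BLUE clip, parked on the same rail about 100 mm from the red one; leave it. The two may be either way round.
- rail: Fixed clip rail: wooden foot 70 mm (x) by 210 mm (y) by 12 mm, and on it an upright aluminium plate, 5 mm thick in x, 200 mm long in y, top edge 90 mm above the bench. Origin at the bench under its centre.
- lightbox: Fixed grey sheet-metal light box, 200 mm (x) by 240 mm (y), roof 116 mm above the bench (42 mm below the flap edge), starting 70 mm behind the front. Origin at the bench under its centre; its front with the amber flap is on the -x side, the orange pointer just outside its +y side wall.
- flap_edge (a point): Middle of the top edge of the amber flap, a sheet 5 mm thick (x), 220 mm wide (y), 130 mm tall from hinge to top edge (z), about 0.3 kg, with a white strip along the top edge. Axes: z from the hinge up to the edge, x through the thickness pointing into the box, y along the hinge. Closed, the edge stands about 158 mm above the bench.
- flap_hinge (a point): Middle of the flap's hinge line (along y), 28 mm above the bench, 130 mm below the flap's top edge.
- flap (a joint): Flap angle in rad: 0 closed (leaning 0.06 rad back into the box, where it rests on its stop), growing as the top edge swings out to -x, away from the box; stop at 1.3. Beyond about 0.06 it falls outward by its own weight if not held.
- pointer (a joint): Angle of the orange pointer arm, on the same hinge axis and measured from the same zero as flap: the flap is lined up when both values are equal. Stiff; 0.38 to 0.68 at the start.
- pointer_tip (a point): Ball at the tip of the orange pointer arm, 125 mm from the hinge line, 136 mm to the +y side of the flap's middle. Its z axis points from the hinge to the tip.
- wash_bottle: White wash bottle, 70 mm across, 190 mm tall; origin at the middle of its underside. Leave it.
- beaker: Glass beaker, 72 mm across, 90 mm tall; origin under its middle. Leave it.
- jar: Amber jar, 60 mm across, 80 mm tall; origin under its middle. Leave it.
- mortar: White bowl, 90 mm across, 50 mm tall; origin under its middle. Leave it.
- pen: Blue pen, 130 mm long, lying flat; origin at its underside's middle. Leave it.
- eraser: White eraser, 50 by 22 by 12 mm; origin under its middle. Leave it.
Not all that is in view belongs to the job. There is more than one size of the part that bears clip_red_pivot; the job needs the largest.

How it is judged:
On the way:
1. The red clip has closed on the middle of the flap's top edge, hand off it (x of clip_red_pivot in the frame of flap_edge between -0.015 and 0.015 m and y of clip_red_pivot in the frame of flap_edge between -0.05 and 0.05 m and z of clip_red_pivot in the frame of flap_edge between 0.008 and 0.044 m and angle between the x axis of clip_red_pivot and the x axis of flap_edge, either way round below 0.35 rad and contact force between clip_red and flap above 1 N and contact force between the fingers and clip_red below 0.1 N and value of joint flap below 0.2 rad), for 0.2 s.
At the end, for the whole second after the job is handed in: The flap stands still within 4 degrees (0.07 rad) of the orange pointer, with the red clip on the middle (within 50 mm) of its top edge, its stop within 18 mm of the edge and not twisted on it by over 0.6 rad; the fingers hold the clip and no part of the robot touches the flap itself (x of clip_red_pivot in the frame of flap_edge between -0.025 and 0.025 m and y of clip_red_pivot in the frame of flap_edge between -0.05 and 0.05 m and z of clip_red_pivot in the frame of flap_edge between 0.008 and 0.044 m and angle between the x axis of clip_red_pivot and the x axis of flap_edge, either way round below 0.6 rad and contact force between clip_red and flap above 1 N and angle between the z axis of flap_edge and the z axis of pointer_tip, either way round below 0.07 rad and velocity of joint flap between -0.05 and 0.05 rad/s and contact force between the fingers and clip_red above 1 N and contact force between each of the arm, the fingers and flap below 0.2 N); the arm keeps its last pose, push and grip.
It fails at once if the flap drops open (value of joint flap above 0.95 rad).
It fails at once if the orange pointer is moved (distance of pointer_tip from where it was at the start of the episode above 0.008 m).
It fails at once if another thing is disturbed (distance of any of clip_blue_pivot, wash_bottle, beaker, jar, mortar, pen, eraser from where it was at the start of the episode above 0.03 m).
It also fails if it takes over 61 s, if anything falls off the work surface, if the arm or the gripper's body presses on something with over 40 N, if the wrist force passes 120 N, or if a joint passes its speed limit or range.

## Working session

There is one attempt and no reset: what is moved stays moved. The work goes in short steps, Python scripts to look and compute and a shell command to move; the robot and the scene stay as the last step left them, time stands still between calls to the robot, and variables do not carry over. Pictures are saved under pics/ and viewed, and the job is handed in when it is done.

```bash
mkdir -p pics
cat > h.py <<'E'
import numpy as np, cv2
from rig import telemetry, optics, order, models
def pix(P,c):
    T=np.linalg.inv(c["pose"]); p=T[:3,:3]@np.array(P)+T[:3,3]
    f=c["img"].shape[0]/2/np.tan(np.radians(c["fovy"])/2)
    return c["cx"]+f*p[0]/-p[2], c["cy"]-f*p[1]/-p[2]
def cloud(c):
    d=c["depth"];h,w=d.shape;f=h/2/np.tan(np.radians(c["fovy"])/2)
    v,u=np.mgrid[:h,:w]
    X=(u-c["cx"])/f*d;Y=-(v-c["cy"])/f*d
    P=np.stack([X,Y,-d],-1)@c["pose"][:3,:3].T+c["pose"][:3,3]
    P[d==0]=np.nan
    return P
E
python3 - <<'E'
from h import *
np.set_printoptions(precision=4,suppress=True)
s=telemetry.read_state();print({k:np.round(v,3) for k,v in s.items()})
for n in["side","top","wrist"]:
    c=optics.camera(n);print(n,c.keys(),c["fovy"],c["cx"],c["cy"],c["pose"])
    cv2.imwrite(f"pics/{n}0.png",c["img"])
    for m in["clip_red_pivot","clip_blue_pivot","flap_edge","flap_hinge","pointer_tip","rail","lightbox"]:
        try:print(m,[(np.round(r["centre"],3).tolist(),round(r["score"],2)) for r in models.mark_of(m,c)][:4])
        except Exception as e:print(m,e)
E
```

```text
{'t': np.float64(0.0), 'joints': array([ 1.117,  0.259,  1.536,  0.   ,  1.348, -0.203]), 'qvel': array([ 0.001, -0.   ,  0.002,  0.   , -0.001,  0.   ]), 'tau': array([  0.001, -43.729, -28.401,   0.072,   0.041,  -0.   ]), 'position': array([0.136, 0.532, 0.218]), 'ee_rot': array([ 0.196,  1.562, -0.198]), 'ft_force': array([-0.465,  0.152, -0.555]), 'ft_torque': array([-0.059,  0.036, -0.028]), 'gripper_width': np.float64(0.093)}
side dict_keys(['img', 'depth', 'fovy', 'cx', 'cy', 'pose', 'shot']) 54.11635574404887 274.15590268956004 207.53188641549627 [[-0.9745  0.1381 -0.1768  0.3697]
 [-0.2243 -0.6059  0.7633  0.7514]
 [-0.0017  0.7835  0.6214  0.812 ]
 [ 0.      0.      0.      1.    ]]
clip_red_pivot [([0.393, 0.266, 0.036], 0.79), ([0.437, 0.141, 0.032], 0.71), ([0.489, 0.247, 0.117], 0.61), ([0.598, -0.17, 0.028], 0.21)]
clip_blue_pivot [([0.501, 0.355, 0.113], 0.74), ([0.698, -0.175, -0.002], 0.24)]
flap_edge [([0.61, -0.169, 0.16], 0.79), ([0.445, -0.43, 0.002], 0.52), ([0.495, 0.246, 0.137], 0.28)]
flap_hinge [([0.601, -0.17, 0.026], 0.83), ([0.697, -0.178, -0.003], 0.63
[... 673 characters left out ...]

flap_edge [([0.612, -0.172, 0.16], 0.78)]
flap_hinge [([0.6, -0.167, 0.029], 0.9), ([0.564, -0.029, 0.143], 0.67)]
pointer_tip [([0.447, 0.015, -0.001], 0.49), ([0.562, -0.029, 0.143], 0.42)]
rail [([0.496, 0.302, -0.001], 0.59), ([0.503, 0.357, 0.116], 0.52), ([0.564, -0.028, 0.142], 0.17)]
lightbox [([0.695, -0.178, -0.0], 0.66)]
wrist dict_keys(['img', 'depth', 'fovy', 'cx', 'cy', 'pose', 'shot']) 65.78512256730716 281.59269489854995 212.20059939760165 [[ 0.249  -0.9403 -0.2319  0.0716]
 [ 0.9685  0.2418  0.0597  0.5501]
 [-0.     -0.2395  0.9709  0.386 ]
 [ 0.      0.      0.      1.    ]]
clip_red_pivot []
clip_blue_pivot []
flap_edge []
flap_hinge []
pointer_tip []
rail []
lightbox []
```

View pics/side0.png

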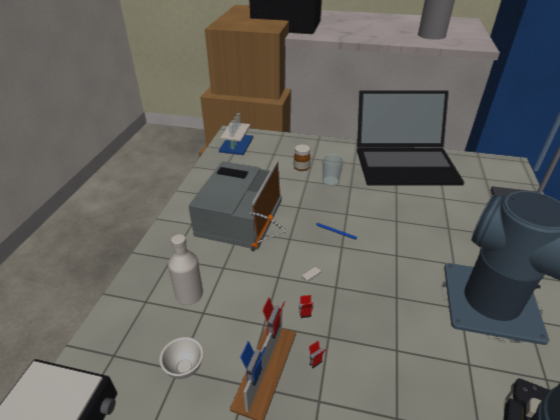

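View pics/top0.png

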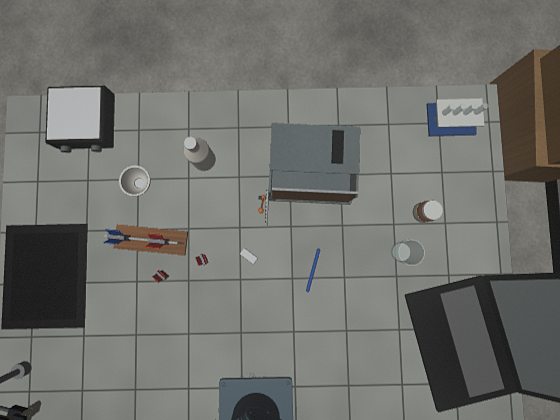

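Run:
```python
from h import *
from scipy.spatial.transform import Rotation as R
np.set_printoptions(precision=4,suppress=True)
print(R.from_rotvec(telemetry.read_state()["ee_rot"]).as_matrix())
c=optics.camera("side");t=optics.camera("top")
a=cv2.resize(c["img"][280:420,200:350],None,fx=3.6,fy=3.6,interpolation=2)
cv2.imwrite("pics/c1.png",a)
cv2.imwrite("pics/c2.png",cv2.resize(t["img"][210:300,90:260],None,fx=4.5,fy=4.5,interpolation=2))
cv2.imwrite("pics/c3.png",cv2.resize(c["img"][150:260,180:330],None,fx=5,fy=5,interpolation=2))
for n,cc in(("side",c),("top",t)):
    P=cloud(cc);np.save(n+".npy",P)
    for nm,zr,xr,yr in(("flap",(.150,.168),(.56,.66),(-.32,-.03)),("rail",(.082,.096),(.46,.54),(.17,.43)),("railfoot",(.006,.018),(.42,.56),(.17,.43)),("roof",(.108,.122),(.6,.9),(-.35,0))):
        m=(P[...,2]>zr[0])&(P[...,2]<zr[1])&(P[...,0]>xr[0])&(P[...,0]<xr[1])&(P[...,1]>yr[0])&(P[...,1]<yr[1])
        Q=P[m]
        if len(Q)>10:
            (cx,cy),(w,h),an=cv2.minAreaRect((Q[:,:2]*1000).astype(np.float32))
            print(n,nm,len(Q),np.round([cx,cy,w,h,an],1),"z",np.median(Q[:,2]))
    b=cc["img"].astype(int); m=(b[...,2]>190)&(b[...,1]>70)&(b[...,1]<150)&(b[...,0]<80)
    Q=P[m];Q=Q[(abs(Q[:,0]-.58)<.08)&(abs(Q[:,1]+.03)<.08)]
    if len(Q): print("orange",len(Q),Q[np.argsort(Q[:,2])])
```

```text
[[-0.      0.2481  0.9687]
 [-0.      0.9687 -0.2481]
 [-1.     -0.     -0.    ]]
side flap 150 [ 606.5 -170.6  223.     7.5   85.9] z 0.1568122293321645
side rail 197 [494.  298.1 200.1  15.6  82.7] z 0.08953996580603873
side railfoot 2054 [494.8 298.6 211.3  71.   83. ] z 0.01161746040856071
side roof 2165 [ 697.7 -176.1  245.1  194.5   86.3] z 0.11531086405923274
top flap 233 [ 607.  -152.    50.5  249.2    8.2] z 0.15748563497262402
top rail 71 [496.8 297.5 199.3  13.6  84.4] z 0.09003201720057663
top railfoot 1271 [481.6 289.8 229.   99.7  83.3] z 0.01151719093000092
top roof 4015 [ 700.6 -176.9  240.3  193.6   86.2] z 0.11596523778331846
orange 1 [[ 0.6152 -0.0318  0.0371]]
```

View pics/c1.png

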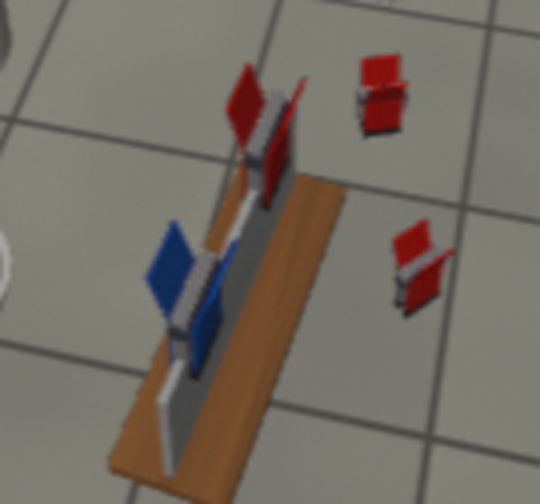

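View pics/c3.png

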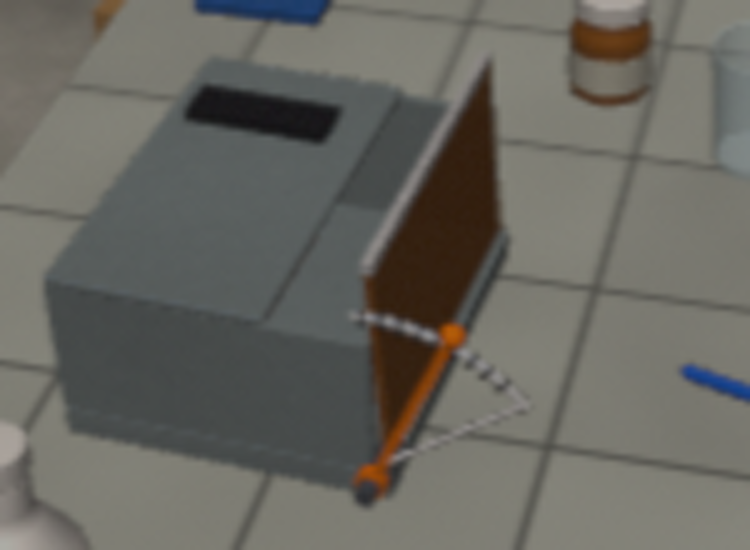

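View pics/c2.png

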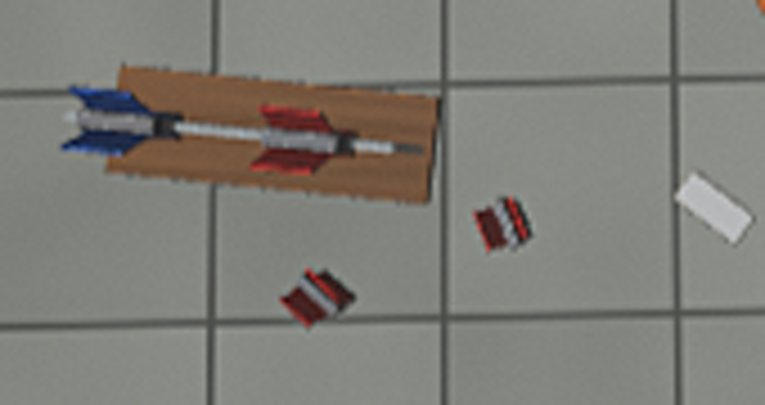

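Run:
```python
from h import *
np.set_printoptions(precision=4,suppress=True)
c=optics.camera("side");t=optics.camera("top")
cv2.imwrite("pics/c4.png",cv2.resize(t["img"][180:220,250:370],None,fx=6,fy=6,interpolation=2))
H=[]
for cc in(c,t):
    hsv=cv2.cvtColor(cc["img"],cv2.COLOR_BGR2HSV)
    m=(hsv[...,0]>5)&(hsv[...,0]<16)&(hsv[...,1]>190)&(hsv[...,2]>120)
    n,l,st,ce=cv2.connectedComponentsWithStats(m.astype(np.uint8))
    print([(st[i],ce[i]) for i in range(1,n) if st[i][4]>5])
for nm,cc in(("s",c),("t",t)):
    for m in["clip_red_pivot","flap_edge","flap_hinge","pointer_tip","clip_red_levers","clip_red_stop"]:
        print(nm,m,[(np.round(r["centre"],4).tolist(),round(r["score"],2)) for r in models.mark_of(m,cc)][:3])
```

```text
[(array([268, 215,   5,   4,  15], dtype=int32), array([270.1333, 216.4667])), (array([257, 220,  12,  21,  24], dtype=int32), array([262.8333, 229.8333])), (array([252, 242,   5,   5,  16], dtype=int32), array([254.375 , 244.0625]))]
[]
s clip_red_pivot [([0.4894, 0.2473, 0.1165], 0.84), ([0.4403, 0.1441, 0.0303], 0.82), ([0.3927, 0.2651, 0.0334], 0.62)]
s flap_edge [([0.6085, -0.1692, 0.1588], 0.8)]
s flap_hinge [([0.5991, -0.1698, 0.0275], 0.95)]
s pointer_tip [([0.5629, -0.0257, 0.1427], 0.69)]
s clip_red_levers [([0.4913, 0.2462, 0.1371], 0.92), ([0.437, 0.145, 0.0518], 0.85), ([0.4004, 0.2588, 0.0531], 0.55)]
s clip_red_stop [([0.4936, 0.2441, 0.0946], 0.91), ([0.4383, 0.1445, 0.016], 0.72), ([0.3994, 0.2598, 0.0212], 0.55)]
t clip_red_pivot [([0.4916, 0.243, 0.1143], 0.73), ([0.3966, 0.2616, 0.0316], 0.59), ([0.4388, 0.1438, 0.0342], 0.51)]
t flap_edge [([0.6119, -0.1691, 0.1564], 0.61), ([0.4945, 0.2424, 0.1136], 0.35)]
t flap_hinge [([0.6006, -0.1684, 0.0325], 0.74)]
t pointer_tip [([0.4494, 0.013, -0.0023], 0.67), ([0.565, -0.0265, 0.1426], 0.37)]
t clip_red_levers [([0.4927, 0.251, 0.1387], 0.81), ([0.3945, 0.2556, 0.051], 0.7), ([0.4324, 0.1406, 0.0512], 0.41)]
t clip_red_stop [([0.4353, 0.1418, 0.017], 0.59), ([0.4913, 0.2471, 0.0874], 0.51)]
```

View pics/c4.png

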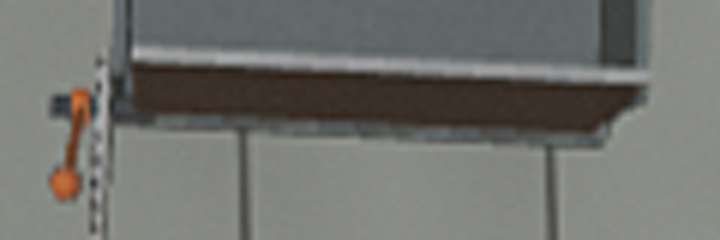

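Run:
```python
from h import *
from scipy.optimize import least_squares
np.set_printoptions(precision=4,suppress=True)
c=optics.camera("side");t=optics.camera("top")
obs={"s":(c,[270.3,216.7],[254.4,244.1]),"t":(t,[260.7,210.5],[263.3,197.2])}
tri=lambda k:least_squares(lambda p:np.concatenate([np.subtract(pix(p,o[0]),o[1+k]) for o in obs.values()]),[.56,-.03,.1]).x
b=tri(0);h=tri(1);print("ball",b,"hub",h)
yw=-.066;ex=np.array([np.cos(yw),np.sin(yw),0]);ey=np.array([-np.sin(yw),np.cos(yw),0])
print("hinge from front", )
H=np.array([.600,-.169,.028])
d=b-H;print("ball rel hinge x,y,z",d@ex,d@ey,d[2],"hub",(h-H)@ex,(h-H)@ey,(h-H)[2])
print("angle",np.arctan2(-(d@ex),d[2])+.06, np.linalg.norm([d@ex,d[2]]))
for a in np.arange(.3,.5,.04):
    p=H+.136*ey+.125*(np.array([0,0,1])*np.cos(a-.06)-ex*np.sin(a-.06))
    print(round(a,2),np.subtract(pix(p,c),obs["s"][1]),np.subtract(pix(p,t),obs["t"][1]))
# flap plate edge cloud
P=cloud(c);T=cloud(t)
for Q in(P,T):
    D=Q-H;X=D@ex;Y=D@ey;Z=D[...,2]
    m=(abs(Y)<.1)&(abs(X)<.03)&(Z>.129-.003)&(Z<.14);print("edge x",np.nanmedian(X[m]),np.nanpercentile(X[m],[10,90]),np.nanmedian(Z[m]),m.sum())
    m=(abs(Y)<.1)&(abs(X)<.03)&(Z>.02)&(Z<.12)
    if m.sum()>50:
        print("face fit",np.polyfit(Z[m],X[m],1),m.sum())
```

```text
ball [ 0.5624 -0.0314  0.1431] hub [ 0.61   -0.0358  0.0333]
hinge from front
ball rel hinge x,y,z -0.0465679301132863 0.13483640811624178 0.11508336431148836 hub 0.0011431888573960724 0.13357804412141566 0.005293210666185651
angle 0.44450442808811175 0.12414810854896932
0.3 [-6.9504 -2.9001] [-0.1432 -6.3018]
0.34 [-5.1341 -2.1649] [-0.2145 -4.3811]
0.38 [-3.3366 -1.375 ] [-0.2818 -2.4776]
0.42 [-1.5614 -0.5318] [-0.3449 -0.5953]
0.46 [0.188  0.3629] [-0.4037  1.2615]
edge x 0.006027303249541285 [0.0037 0.009 ] 0.1294618896156298 103
face fit [ 0.0618 -0.0036] 652
edge x 0.00973726392813486 [0.0073 0.0123] 0.12983095275528092 184
face fit [ 0.0603 -0.0002] 525
```

Candidates for the red clip: side px (270,315) on the rail, and (306,306) and (317,354) lying on the bench. The one on the rail is clearly the largest, as the enlarged crop shows. It is clipped to the plate with its pin at about 115 mm, so it fits the description. The pointer angle comes out at about 0.44.

```bash
python3 -m jog '[[3.5,-2.8,2,-0.14],[7,-5.7,2.2,-0.29],[10.6,-8.6,2.2,-0.43],[14.2,-11.4,2.2,-0.58],[17.7,-14.3,2.2,-0.72],[21.2,-17.2,2.2,-0.86],[24.8,-20,2.2,-1.01],[28.3,-22.9,2.2,-1.15],[31.9,-25.7,2.2,-1.3],[35.4,-28.6,2.2,-1.44],[35.4,-28.6,2.2,-1.44],[35.4,-28.6,2.2,-1.44]]' 30 10
python3 - <<'E'
from h import *
c=optics.camera("wrist");cv2.imwrite("pics/w1.png",c["img"])
s=telemetry.read_state();print(s["position"],s["ee_rot"],s["gripper_width"],s["joints"])
for m in["clip_red_pivot","clip_red_levers","clip_red_stop"]:
    print(m,[(np.round(r["centre"],4).tolist(),round(r["score"],2)) for r in models.mark_of(m,c)][:3])
E
```

```text
t: 3.6
position: [0.49, 0.2469, 0.2404]
ee_rot: [1.296, 1.151, -1.297]
ft_force: [-0.1, -0.5, -0.9]
gripper_width: 0.0819
[0.48970797 0.2473226  0.24058627] [ 1.29588475  1.15146404 -1.2964279 ] 0.0822012412933363 [2.64000716e-01 2.42708547e-01 1.50201361e+00 4.62358235e-04
 1.39744741e+00 3.82511437e-01]
clip_red_pivot [([0.4407, 0.1468, 0.0386], 0.95), ([0.3962, 0.2604, 0.0389], 0.91)]
clip_red_levers [([0.3994, 0.2615, 0.0501], 0.88), ([0.4408, 0.1411, 0.0491], 0.85), ([0.4908, 0.2387, 0.1362], 0.81)]
clip_red_stop [([0.3979, 0.2663, 0.0155], 0.73), ([0.4391, 0.141, 0.0136], 0.71), ([0.4938, 0.2515, 0.092], 0.67)]
```

View pics/w1.png

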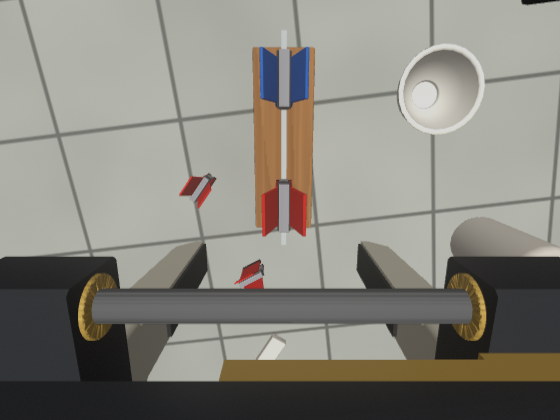

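Run:
```python
from h import *
from scipy.spatial.transform import Rotation as R
print(R.from_rotvec(telemetry.read_state()["ee_rot"]).as_matrix().round(3))
c=optics.camera("wrist");P=cloud(c)
f=lambda lo,hi:(P[...,2]>lo)&(P[...,2]<hi)&(abs(P[...,0]-.49)<.04)&(abs(P[...,1]-.246)<.05)
for lo,hi in((.12,.13),(.14,.158),(.085,.095)):
    Q=P[f(lo,hi)];print(lo,len(Q), Q.min(0).round(4),Q.max(0).round(4)) if len(Q) else 0
    if len(Q)>5: print(cv2.minAreaRect((Q[:,:2]*1000).astype(np.float32)))
print([pix(p,c) for p in[(.49,.246,.116),(.49,.246,.154),(.49,.2469,.24)]])
```

```text
[[-0.     0.993 -0.118]
 [ 0.    -0.118 -0.993]
 [-1.    -0.    -0.   ]]
0.12 837 [0.4798 0.2253 0.12  ] [0.503  0.2699 0.13  ]
((491.074462890625, 247.71653747558594), (44.33214569091797, 20.85063934326172), 84.7686996459961)
0.14 714 [0.4712 0.2279 0.14  ] [0.5101 0.2674 0.1539]
((490.51177978515625, 247.6939697265625), (36.041893005371094, 36.23478698730469), 83.16310119628906)
0.085 196 [0.4834 0.2014 0.0886] [0.4998 0.2955 0.0949]
((491.98455810546875, 248.38475036621094), (94.33950805664062, 14.788395881652832), 88.50253295898438)
[(np.float64(283.46973694628286), np.float64(208.28167222970862)), (np.float64(283.69604194709024), np.float64(218.9855394271306)), (np.float64(284.36188935428265), np.float64(257.9263929041007))]
```

```bash
python3 -m jog '[[0.1,0.1,-5],[0.1,0.1,-9],[0.1,0.1,-12.1],[0.1,0.1,-12.1]]' 2>&1 | head -3; python3 -m jog '[[0.1,0.1,-5,0],[0.1,0.1,-9,0],[0.1,0.1,-12.1,0],[0.1,0.1,-12.1,0]]'; python3 -m jog '[[0,0,0,0],[0,0,0,0],[0,0,0,0],[0,0,0,0],[0,0,0,0],[0,0,0,0],[0,0,0,0],[0,0,0,0]]' 255 28
python3 - <<'E'
from h import *
c=optics.camera("side");cv2.imwrite("pics/s2.png",cv2.resize(c["img"][250:420,180:360],None,fx=3.4,fy=3.4,interpolation=2))
E
```

```text
validation failed for argument at $[0]...
t: 4.35
position: [0.4892, 0.2478, 0.1176]
ee_rot: [1.293, 1.153, -1.301]
ft_force: [0.7, 0.4, 0.8]
gripper_width: 0.0822
t: 5.35
position: [0.4919, 0.2482, 0.1226]
ee_rot: [1.299, 1.149, -1.295]
ft_force: [-6.5, -1.0, 19.4]
gripper_width: 0.0147
```

View pics/s2.png

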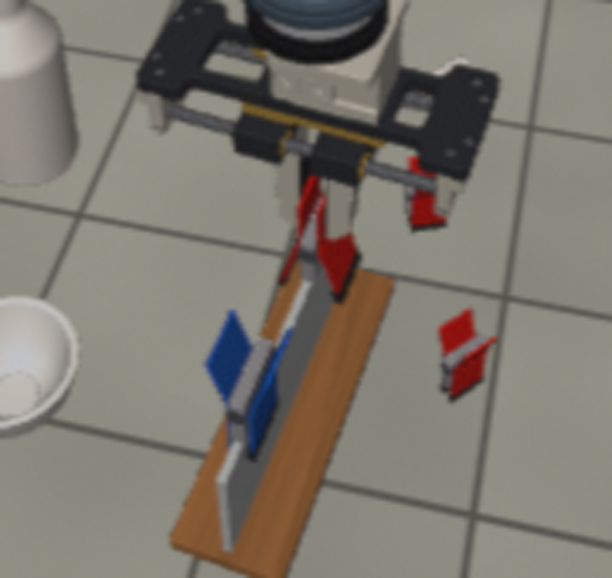

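```bash
python3 -m jog '[[0,0,1,0],[0,0,3,0],[0,0,6,0],[0,0,10,0],[0,0,15,0],[0,0,19,0],[0,0,19,0],[0,0,19,0]]' - 30
python3 - <<'E'
from h import *
s=telemetry.read_state();print(s["position"],s["gripper_width"])
c=optics.camera("side");cv2.imwrite("pics/s3.png",cv2.resize(c["img"][180:420,180:380],None,fx=2.5,fy=2.5,interpolation=2))
for m in["clip_red_pivot","clip_red_levers","clip_red_stop"]:
    print(m,[(np.round(r["centre"],4).tolist(),round(r["score"],2)) for r in models.mark_of(m,c)][:3])
c=optics.camera("wrist");cv2.imwrite("pics/w3.png",c["img"])
for m in["clip_red_pivot","clip_red_levers","clip_red_stop"]:
    print(m,[(np.round(r["centre"],4).tolist(),round(r["score"],2)) for r in models.mark_of(m,c)][:3])
E
```

```text
t: 6.4
position: [0.491, 0.2476, 0.3085]
ee_rot: [1.296, 1.151, -1.299]
ft_force: [-0.0, -1.2, -1.5]
gripper_width: 0.0146
[0.4909809  0.24764239 0.30849781] 0.014585675688397496
clip_red_pivot [([0.3945, 0.2638, 0.0371], 0.79), ([0.4885, 0.2479, 0.3004], 0.72), ([0.4376, 0.1399, 0.0343], 0.69)]
clip_red_levers [([0.4919, 0.2442, 0.3231], 0.68), ([0.4378, 0.144, 0.0513], 0.55)]
clip_red_stop [([0.4935, 0.243, 0.2802], 0.93), ([0.3964, 0.2603, 0.0191], 0.81), ([0.4398, 0.1435, 0.0171], 0.74)]
clip_red_pivot [([0.4938, 0.2445, 0.3041], 0.86), ([0.3956, 0.2596, 0.0355], 0.77), ([0.492, 0.251, 0.2792], 0.55)]
clip_red_levers [([0.4893, 0.2414, 0.3205], 0.98), ([0.3963, 0.2608, 0.0511], 0.98)]
clip_red_stop [([0.3961, 0.2639, 0.0167], 0.82), ([0.4916, 0.2486, 0.2772], 0.76)]
```

View pics/s3.png

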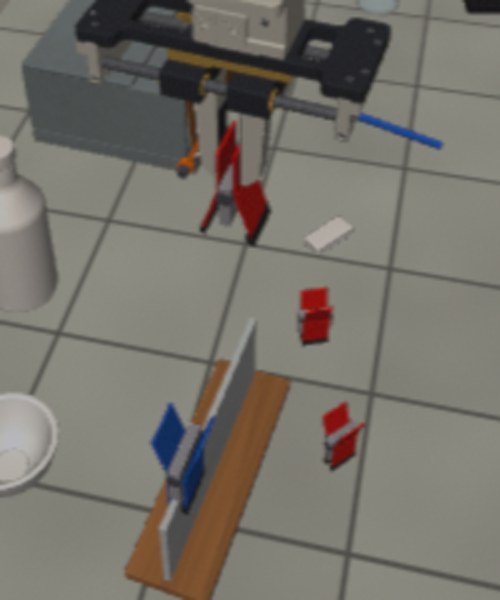

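View pics/w3.png

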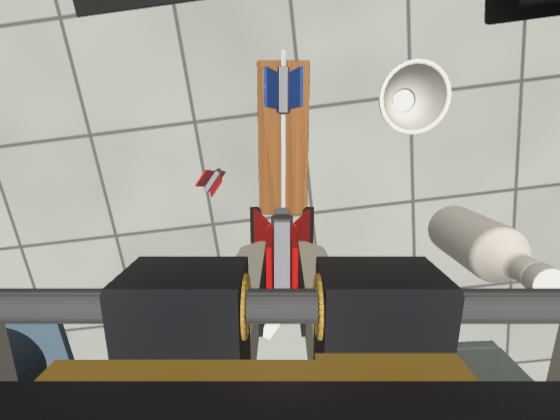

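```bash
python3 -m jog '[[1.2,-4.2,0,0],[2.4,-8.4,0,0],[3.6,-12.6,0,0],[4.8,-16.8,0,0.01],[6,-21,0,0.02],[7.2,-25.2,0,0.03],[8.4,-29.4,0,0.04],[9.6,-33.6,0,0.05],[10.8,-37.8,0,0.055],[11.8,-41.7,0,0.055],[11.8,-41.7,-3,0.055],[11.8,-41.7,-5,0.055],[11.8,-41.7,-5,0.055],[11.8,-41.7,-5,0.055]]'
python3 - <<'E'
from h import *
from scipy.spatial.transform import Rotation as R
s=telemetry.read_state();print(s["position"],s["gripper_width"],R.from_rotvec(s["ee_rot"]).as_matrix().round(3).tolist())
for n in("wrist","side","top"):
    c=optics.camera(n);cv2.imwrite(f"pics/{n}4.png",c["img"])
    for m in["clip_red_pivot","clip_red_stop","clip_red_levers","flap_edge","flap_hinge","pointer_tip"]:
        print(n,m,[(np.round(r["centre"],4).tolist(),round(r["score"],2)) for r in models.mark_of(m,c)][:3])
    P=cloud(c);ey=np.array([.066,.998,0]);ex=np.array([.998,-.066,0])
    D=P-np.array([.6,-.169,.028]);X=D@ex;Y=D@ey;Z=D[...,2]
    m=(abs(Y)<.1)&(abs(X)<.03)&(Z>.126)&(Z<.134)
    if m.sum()>5: print("edge x",np.nanmedian(X[m]),np.median(Z[m]),m.sum(),np.polyfit(Y[m],X[m],1))
c=optics.camera("side");cv2.imwrite("pics/s4.png",cv2.resize(c["img"][100:270,160:340],None,fx=3.4,fy=3.4,interpolation=2))
E
```

```text
t: 8.55
position: [0.6099, -0.1693, 0.2606]
ee_rot: [1.257, 1.177, -1.256]
ft_force: [0.5, -0.4, -0.6]
gripper_width: 0.0143
[ 0.60986496 -0.16927519  0.26056373] 0.014341351442172131 [[0.001, 0.998, -0.065], [-0.001, -0.065, -0.998], [-1.0, 0.001, 0.0]]
wrist clip_red_pivot [([0.6105, -0.1746, 0.2551], 0.71)]
wrist clip_red_stop [([0.6147, -0.1663, 0.2295], 0.69)]
wrist clip_red_levers [([0.605, -0.1721, 0.2717], 0.81)]
wrist flap_edge [([0.6077, -0.1689, 0.1576], 0.59), ([0.4014, -0.1756, -0.0001], 0.24)]
wrist flap_hinge [([0.6041, -0.1681, 0.0264], 0.58)]
wrist pointer_tip [([0.5636, -0.0303, 0.1447], 0.55)]
edge x 0.009227535194755984 0.1312344387468045 831 [-0.00058563  0.00926281]
side clip_red_pivot [([0.3919, 0.2634, 0.0346], 0.81), ([0.4403, 0.1426, 0.0314], 0.68), ([0.6091, -0.1704, 0.2545], 0.6)]
side clip_red_stop [([0.4002, 0.2585, 0.0174], 0.82), ([0.6108, -0.1752, 0.2301], 0.77), ([0.4487, -0.4317, -0.001], 0.66)]
side clip_red_levers [([0.4372, 0.1404, 0.0499], 0.65), ([0.6079, -0.1707, 0.2779], 0.6), ([0.3985, 0.2599, 0.0547], 0.54)]
side flap_edge []
side flap_hinge [([0.5979, -0.1689, 0.0299], 0.7)]
side pointer_tip [([0.5655, -0.0261, 0.1437], 0.62)]
edge x 0.005526418262256092 0.12933369059534774 105 [0.00453983 0.00598571]
top clip_red_pivot [([0.3969, 0.2606, 0.0335], 0.7), ([0.4331, 0.1444, 0.0327], 0.58)]
top clip_red_stop [([0.3945, 0.2591, 0.0178], 0.54), ([0.4358, 0.1403, 0.0168], 0.41)]
top clip_red_levers [([0.4381, 0.1407, 0.0524], 0.49), ([0.3981, 0.2611, 0.0498], 0.47)]
top flap_edge [([0.6126, -0.1692, 0.1549], 0.65)]
top flap_hinge [([0.6027, -0.1665, 0.0292], 0.81), ([0.4961, 0.2988, -0.002], 0.71)]
top pointer_tip [([0.5623, -0.0274, 0.1441], 0.45), ([0.505, 0.3552, 0.1171], 0.3)]
edge x 0.010017791585089622 0.12984947457010257 53 [0.00610561 0.00950024]
```

View pics/wrist4.png

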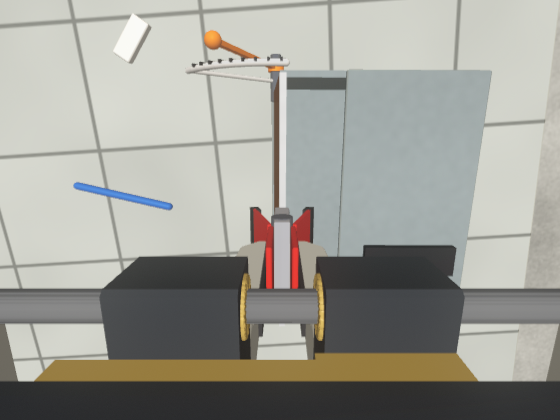

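View pics/s4.png

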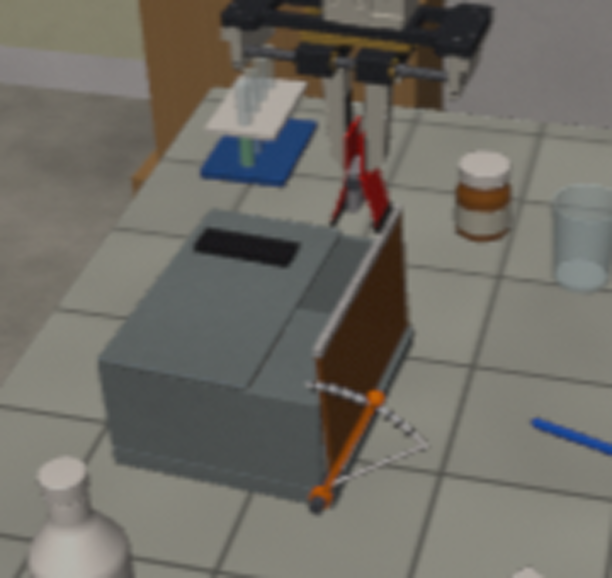

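```bash
python3 -m jog '[[0,0,-2,0],[0,0,-4,0],[0,0,-5.5,0],[0,0,-6.3,0],[0,0,-6.8,0],[0,0,-7.1,0],[0,0,-7.1,0],[0,0,-7.1,0]]'
python3 - <<'E'
from h import *
c=optics.camera("wrist");cv2.imwrite("pics/w5.png",c["img"])
c=optics.camera("side");cv2.imwrite("pics/s5.png",cv2.resize(c["img"][100:270,160:340],None,fx=3.4,fy=3.4,interpolation=2))
for m in["clip_red_pivot","clip_red_stop","clip_red_levers","flap_edge"]:
        print(m,[(np.round(r["centre"],4).tolist(),round(r["score"],2)) for r in models.mark_of(m,c)][:3])
E
```

```text
t: 10.65
position: [0.6097, -0.1693, 0.1905]
ee_rot: [1.257, 1.176, -1.256]
ft_force: [-3.1, 1.0, 6.2]
gripper_width: 0.0144
clip_red_pivot [([0.4418, 0.1445, 0.0296], 0.84), ([0.6047, -0.1705, 0.1832], 0.74), ([0.3928, 0.2598, 0.0359], 0.5)]
clip_red_stop [([0.6114, -0.1734, 0.1617], 0.76), ([0.4367, 0.1443, 0.0154], 0.74), ([0.3993, 0.261, 0.018], 0.51)]
clip_red_levers [([0.6106, -0.1716, 0.2033], 0.83), ([0.4344, 0.1432, 0.0525], 0.56), ([0.4006, 0.2623, 0.0547], 0.54)]
flap_edge [([0.6113, -0.1719, 0.159], 0.67)]
```

View pics/s5.png

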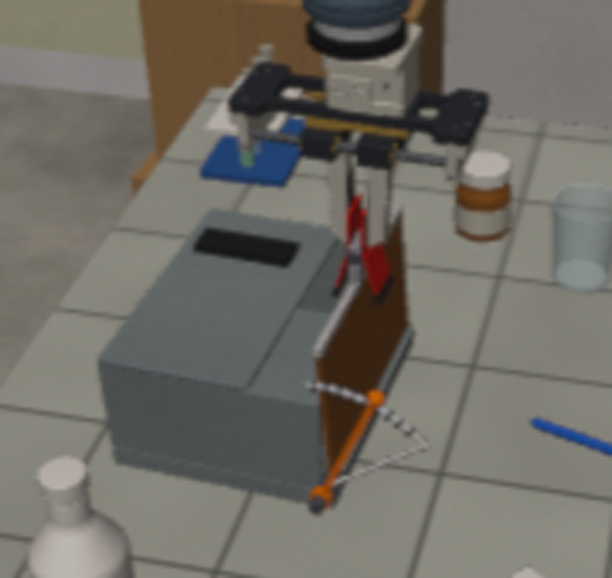

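View pics/w5.png

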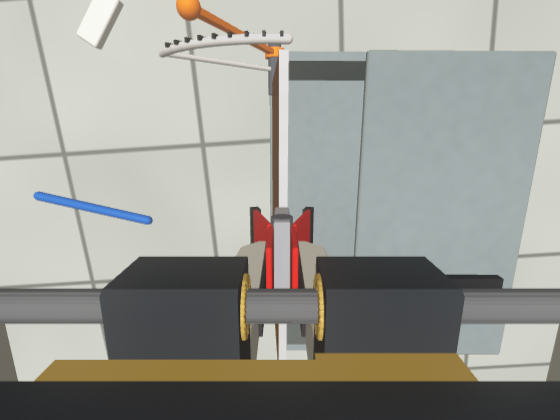

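```bash
python3 -m jog '[[0,0,0,0],[0,0,0,0],[0,0,0,0],[0,0,0,0],[0,0,0,0],[0,0,0,0]]' 50 30
python3 - <<'E'
from h import *
s=telemetry.read_state();print(s["gripper_width"],s["position"])
c=optics.camera("wrist");cv2.imwrite("pics/w6.png",c["img"])
c=optics.camera("side");cv2.imwrite("pics/s6.png",cv2.resize(c["img"][100:270,160:340],None,fx=3.4,fy=3.4,interpolation=2))
for m in["clip_red_pivot","clip_red_stop","clip_red_levers","flap_edge"]:
        print(m,[(np.round(r["centre"],4).tolist(),round(r["score"],2)) for r in models.mark_of(m,c)][:3])
E
```

```text
t: 11.7
position: [0.6095, -0.1692, 0.1886]
ee_rot: [1.257, 1.178, -1.257]
ft_force: [0.1, 1.1, -0.6]
gripper_width: 0.0695
0.06945053459565499 [ 0.60947506 -0.16920819  0.18863057]
clip_red_pivot [([0.3966, 0.2613, 0.0378], 0.79), ([0.4401, 0.1415, 0.0332], 0.69), ([0.6105, -0.1695, 0.1869], 0.56)]
clip_red_stop [([0.3985, 0.2598, 0.0192], 0.78), ([0.4355, 0.1459, 0.0142], 0.75), ([0.6113, -0.1731, 0.163], 0.51)]
clip_red_levers [([0.4001, 0.2572, 0.0538], 0.86), ([0.6155, -0.1684, 0.2048], 0.54), ([0.4464, 0.0115, 0.0017], 0.36)]
flap_edge [([0.6094, -0.1699, 0.158], 0.96), ([0.6677, 0.3363, 0.0008], 0.74)]
```

View pics/s6.png

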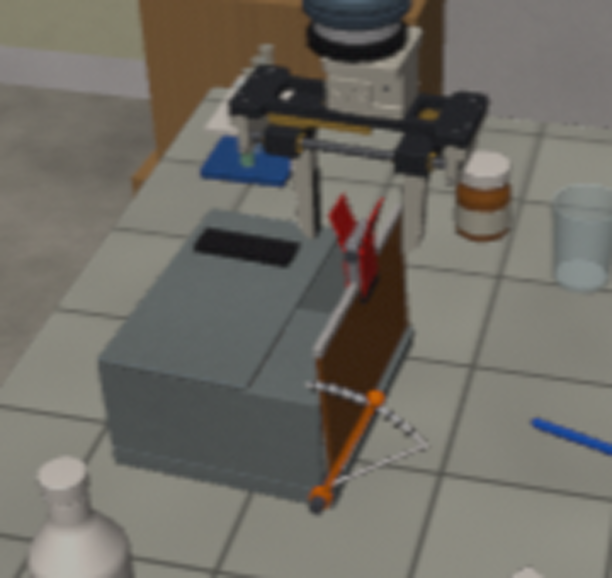

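View pics/w6.png

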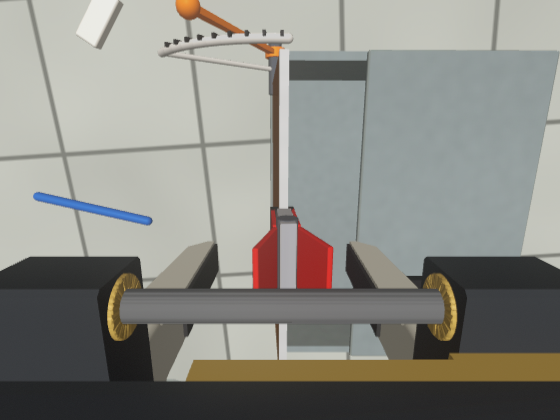

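The clip is shut on the middle of the flap edge and the fingers are clear of it. Next I go up and turn 90° to take the block by its ends.

```bash
python3 -m jog '[[0,0,3,0],[0,0,6,0],[0,0,8,0],[0,0,8,-0.17],[0,0,8,-0.34],[0,0,8,-0.51],[0,0,8,-0.68],[0,0,8,-0.85],[0,0,8,-1.02],[0,0,8,-1.19],[0,0,8,-1.36],[0,0,8,-1.5],[0,0,8,-1.57],[0,0,8,-1.57],[0,0,8,-1.57]]'
python3 - <<'E'
from h import *
from scipy.spatial.transform import Rotation as R
s=telemetry.read_state();print(s["position"],s["gripper_width"],s["joints"].round(3),R.from_rotvec(s["ee_rot"]).as_matrix().round(3).tolist())
H=np.array([.6,-.169,.028]);ey=np.array([.066,.998,0]);ex=np.array([.998,-.066,0])
for n in("wrist","side"):
    c=optics.camera(n);cv2.imwrite(f"pics/{n}7.png",c["img"])
    for m in["clip_red_pivot","clip_red_stop","clip_red_levers","flap_edge","pointer_tip"]:
        print(n,m,[(np.round(r["centre"],4).tolist(),round(r["score"],2)) for r in models.mark_of(m,c)][:3])
    D=cloud(c)-H;X=D@ex;Y=D@ey;Z=D[...,2]
    m=(abs(Y)<.035)&(abs(X-.01)<.03)&(Z>.16)&(Z<.18)
    print("block top",np.nanpercentile(X[m],[2,50,98]),np.nanpercentile(Y[m],[1,99]),m.sum())
    m=(abs(Y)<.035)&(abs(X-.01)<.03)&(Z>.18)&(Z<.21)
    print("levers",np.nanpercentile(X[m],[1,99]),np.nanpercentile(Y[m],[1,99]),Z[m].max())
E
```

```text
t: 13.88
position: [0.6095, -0.1692, 0.2686]
ee_rot: [-2.189, 0.069, 2.19]
ft_force: [-0.9, -0.7, -0.7]
gripper_width: 0.0751
[ 0.60946441 -0.16920204  0.26861784] 0.07505668822895245 [-0.447  0.384  1.237 -0.     1.52   1.187] [[-0.0, -0.063, -0.998], [0.0, -0.998, 0.063], [-1.0, -0.0, 0.0]]
wrist clip_red_pivot [([0.6129, -0.1712, 0.1886], 0.94)]
wrist clip_red_stop [([0.6143, -0.1651, 0.1607], 0.81)]
wrist clip_red_levers [([0.613, -0.1763, 0.2031], 0.85)]
wrist flap_edge [([0.6092, -0.1676, 0.1561], 0.86), ([0.5628, -0.0295, 0.1431], 0.23)]
wrist pointer_tip [([0.5627, -0.0312, 0.1448], 0.84)]
block top [0.0008658  0.01001304 0.02320823] [-0.02114978  0.02093609] 1585
levers [-0.00513817  0.03092554] [-0.01721182  0.01753914] 0.19590247043641493
side clip_red_pivot [([0.3898, 0.2635, 0.036], 0.85), ([0.4387, 0.1424, 0.0304], 0.71), ([0.61, -0.1724, 0.1875], 0.48)]
side clip_red_stop [([0.3995, 0.2615, 0.0178], 0.82), ([0.6108, -0.1735, 0.1643], 0.77), ([0.4351, 0.1443, 0.0182], 0.69)]
side clip_red_levers [([0.4004, 0.2605, 0.0542], 0.73), ([0.4362, 0.1424, 0.0496], 0.59), ([0.6129, -0.1699, 0.2032], 0.49)]
side flap_edge []
side pointer_tip [([0.5652, -0.0219, 0.1452], 0.7)]
block top [-0.00342506  0.01237623  0.02300487] [-0.02388693  0.020254  ] 101
levers [-0.00767832  0.02787327] [-0.01910448  0.01811436] 0.19300494512656777
```

View pics/wrist7.png

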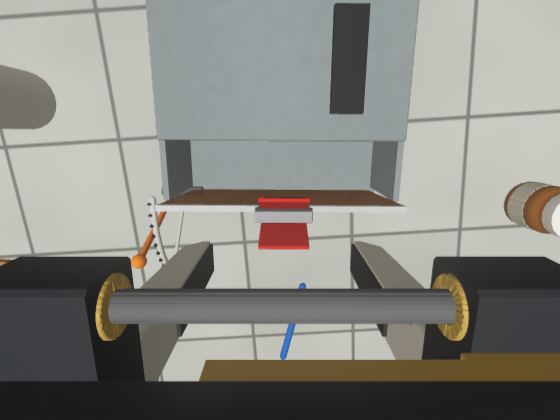

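Picture: block ends at px (256,215) and (312,215), fingers to either side, clip level with the flap edge. I descend over the ends and grip lightly, so that the clip can turn between the pads.

```bash
python3 -m jog '[[0,0,-3,0],[0,0,-6,0],[0,0,-8.5,0],[0,0,-9.8,0],[0,0,-9.8,0],[0,0,-9.8,0]]' 50 6
python3 - <<'E'
from h import *
c=optics.camera("wrist");cv2.imwrite("pics/w8.png",c["img"])
c=optics.camera("side");cv2.imwrite("pics/s8.png",cv2.resize(c["img"][100:270,160:340],None,fx=3.4,fy=3.4,interpolation=2))
for th in (.05,.1,.15,.2,.25,.3,.35,.4,.44):
    p=th-.06;d=-.155*np.sin(p)-.155*np.sin(.06);z=.155*np.cos(p)-.155*np.cos(.06)
    print(th,np.round([d*99.8,-d*6.6,z*100],2))
E
```

```text
t: 15.22
position: [0.6102, -0.1695, 0.1719]
ee_rot: [-2.191, 0.071, 2.187]
ft_force: [0.1, 0.7, 0.0]
gripper_width: 0.0746
0.05 [-0.77  0.05  0.03]
0.1 [-1.55  0.1   0.02]
0.15 [-2.32  0.15 -0.03]
0.2 [-3.09  0.2  -0.12]
0.25 [-3.85  0.25 -0.25]
0.3 [-4.6   0.3  -0.42]
0.35 [-5.35  0.35 -0.62]
0.4 [-6.09  0.4  -0.86]
0.44 [-6.67  0.44 -1.08]
```

View pics/w8.png

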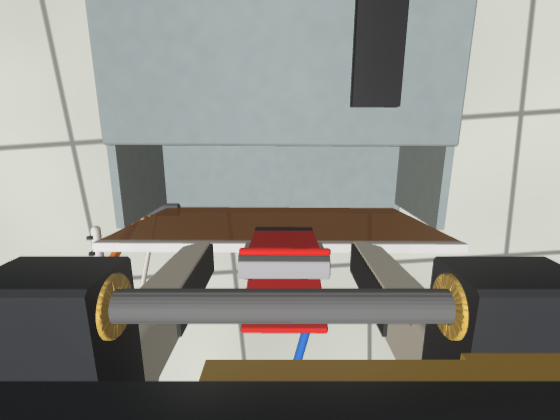

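View pics/s8.png

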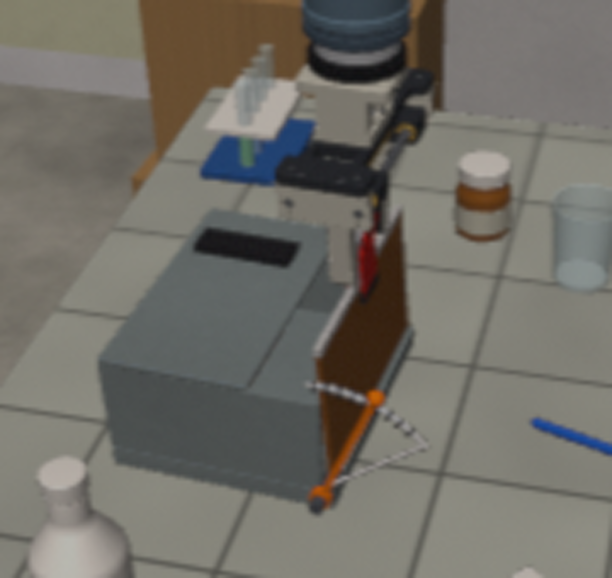

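```bash
python3 -m jog '[[0,0,0,0],[0,0,0,0],[0,0,0,0],[0,0,0,0],[0,0,0,0],[0,0,0,0]]' 255 8
python3 -m jog '[[-0.4,0.02,0,0],[-0.8,0.05,0,0],[-1.2,0.08,0,0],[-1.55,0.1,0,0],[-1.55,0.1,0,0],[-1.55,0.1,0,0]]'
python3 - <<'E'
from h import *
c=optics.camera("wrist");cv2.imwrite("pics/w9.png",c["img"])
c=optics.camera("side");cv2.imwrite("pics/s9.png",cv2.resize(c["img"][100:270,160:340],None,fx=3.4,fy=3.4,interpolation=2))
E
```

```text
t: 16.08
position: [0.6095, -0.1695, 0.1708]
ee_rot: [-2.189, 0.071, 2.189]
ft_force: [-0.5, -1.3, 0.8]
gripper_width: 0.0443
t: 16.82
position: [0.594, -0.1684, 0.1707]
ee_rot: [-2.189, 0.071, 2.189]
ft_force: [0.2, -2.8, 0.3]
gripper_width: 0.0436
```

View pics/w9.png

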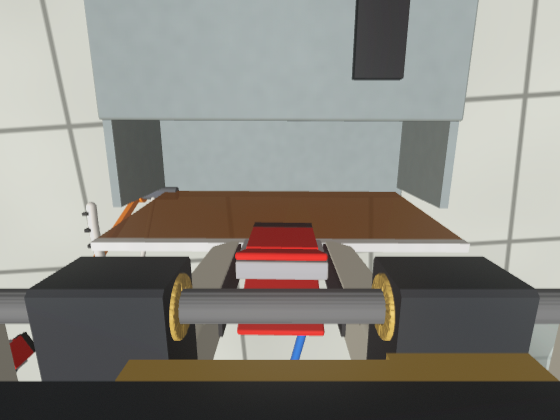

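View pics/s9.png

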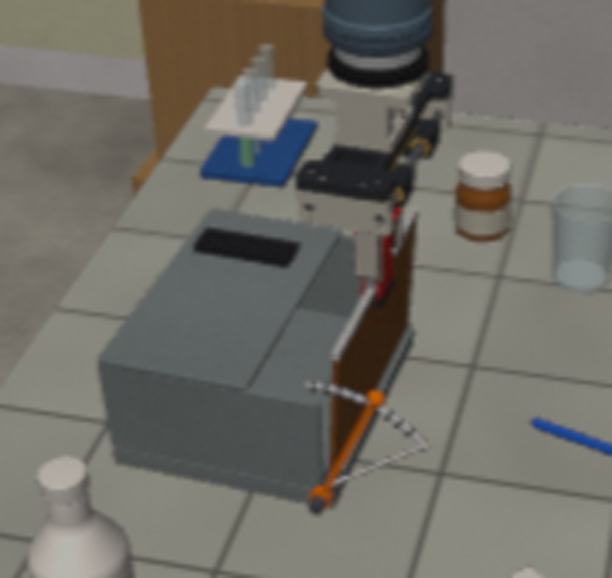

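```bash
python3 -m jog '[[-0.38,0.02,-0.02,0],[-0.77,0.05,-0.05,0],[-1.15,0.07,-0.1,0],[-1.54,0.1,-0.14,0],[-1.92,0.12,-0.2,0],[-2.3,0.15,-0.28,0],[-2.68,0.18,-0.36,0],[-3.05,0.2,-0.45,0],[-3.42,0.22,-0.55,0],[-3.8,0.25,-0.66,0],[-4.17,0.28,-0.78,0],[-4.54,0.3,-0.9,0],[-4.54,0.3,-0.9,0],[-4.54,0.3,-0.9,0]]'
cat > m.py <<'E'
import sys
from h import *
k=sys.argv[1]
np.set_printoptions(precision=4,suppress=True)
H=np.array([.6,-.169,.028]);ey=np.array([.066,.998,0]);ex=np.array([.998,-.066,0])
s=telemetry.read_state();print(s["position"],s["gripper_width"],s["ft_force"])
for n in("wrist","side","top"):
    c=optics.camera(n);cv2.imwrite(f"pics/{n}{k}.png",c["img"])
    if n=="side": cv2.imwrite(f"pics/s{k}.png",cv2.resize(c["img"][100:270,160:340],None,fx=3.4,fy=3.4,interpolation=2))
    if n=="top": cv2.imwrite(f"pics/t{k}.png",cv2.resize(c["img"][175:225,240:370],None,fx=6,fy=6,interpolation=2))
    for m in["clip_red_pivot","clip_red_stop","clip_red_levers","flap_edge","pointer_tip"]:
        r=[q for q in models.mark_of(m,c) if q["centre"][1]<.05 and q["centre"][2]>.1]
        for q in r[:2]:
            D=np.array(q["centre"])-H;print(n,m,D@ex*1000//1,D@ey*1000//1,D[2]*1000//1,"th",round(np.arctan2(-D@ex,D[2])+.06,3),"r",round(np.hypot(D@ex,D[2]),4),round(q["score"],2))
    D=cloud(c)-H;X=D@ex;Y=D@ey;Z=D[...,2]
    r=np.hypot(X,Z);a=np.arctan2(-X,Z)+.06
    b=c["img"].astype(int)
    wh=(b.min(-1)>120)&(abs(Y)<.108)&(abs(Y)>.04)&(r>.122)&(r<.138)&(a>.1)&(a<.8)
    if wh.sum()>3: print(n,"edge ang",np.median(a[wh]),np.percentile(a[wh],[10,90]),wh.sum())
    f=(abs(Y)<.105)&(abs(Y)>.04)&(r>.06)&(r<.12)&(a>.1)&(a<.8)
    if f.sum()>30:
        x,z=X[f],Z[f];sl=np.polyfit(z,x,1)[0];print(n,"face slope ang",np.arctan(-sl)+.06,f.sum(),np.median(a[f]))
    hsv=cv2.cvtColor(c["img"],cv2.COLOR_BGR2HSV)
    o=(hsv[...,0]>5)&(hsv[...,0]<18)&(hsv[...,1]>150)&(hsv[...,2]>110)&(abs(Y-.136)<.02)&(r>.04)&(r<.14)
    if o.sum(): print(n,"pointer depth ang",np.median(a[o]),o.sum(),"near tip",np.median(a[o&(r>.11)]) )
E
python3 m.py 10
```

```text
t: 18.68
position: [0.5486, -0.1651, 0.1617]
ee_rot: [-2.189, 0.07, 2.189]
ft_force: [-0.3, -2.4, -0.7]
gripper_width: 0.0443
[ 0.5486 -0.1651  0.1617] 0.04433774674239816 [-0.3288 -2.3763 -0.6762]
wrist clip_red_pivot -50.0 -2.0 151.0 th 0.375 r 0.1593 0.64
wrist clip_red_stop -43.0 4.0 123.0 th 0.392 r 0.1308 0.64
wrist clip_red_levers -57.0 -5.0 168.0 th 0.385 r 0.1774 0.93
wrist pointer_tip -46.0 136.0 113.0 th 0.437 r 0.1224 0.71
wrist edge ang 0.4137683690192535 [0.4061 0.4437] 3486
wrist face slope ang 0.44262471064443387 9518 0.39952073517519643
wrist pointer depth ang 0.40382105811868485 907 near tip 0.4098806132986448
side clip_red_pivot -50.0 2.0 147.0 th 0.382 r 0.1558 0.52
side clip_red_stop -41.0 -4.0 123.0 th 0.379 r 0.1301 0.49
side clip_red_levers -55.0 2.0 166.0 th 0.377 r 0.1753 0.51
side flap_edge -43.0 0.0 120.0 th 0.399 r 0.1277 0.63
side pointer_tip -46.0 136.0 113.0 th 0.443 r 0.122 0.5
side edge ang 0.44524769775244677 [0.4356 0.4557] 24
side pointer depth ang 0.4498398191639622 60 near tip 0.4494144905167472
top pointer_tip -46.0 137.0 113.0 th 0.443 r 0.1227 0.4
top edge ang 0.4186120335313032 [0.404  0.4427] 17
top face slope ang 0.4354565645511805 31 0.39370572912634905
top pointer depth ang 0.4081228047484218 21 near tip 0.41121599480771
```

```bash
ls pics | tail -30
```

```text
c1.png
c2.png
c3.png
c4.png
s10.png
s2.png
s3.png
s4.png
s5.png
s6.png
s8.png
s9.png
side0.png
side10.png
side4.png
side7.png
t10.png
top0.png
top10.png
top4.png
w1.png
w3.png
w5.png
w6.png
w8.png
w9.png
wrist0.png
wrist10.png
wrist4.png
wrist7.png
```

View pics/s10.png

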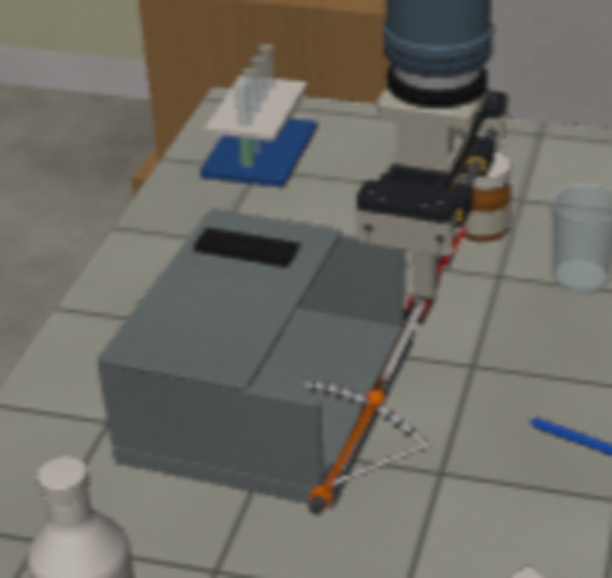

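View pics/t10.png

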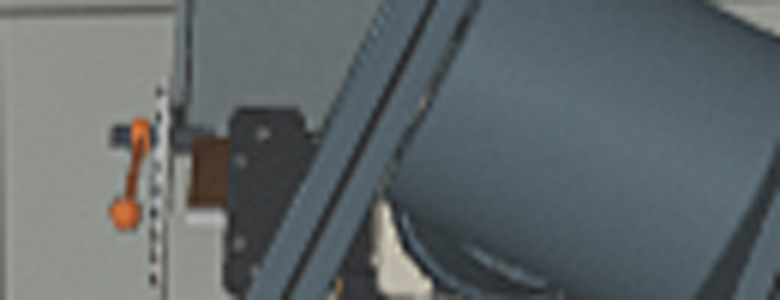

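View pics/wrist10.png

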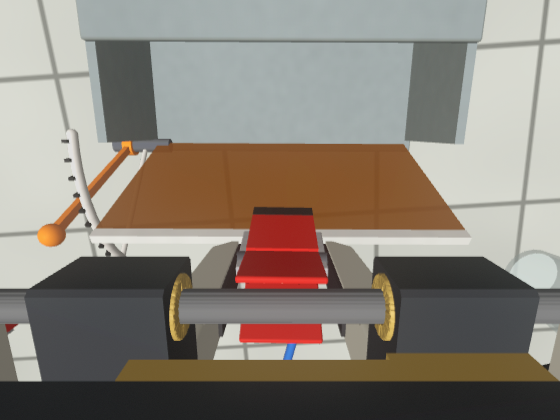

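```bash
cat > p.py <<'E'
from h import *
from scipy.optimize import minimize_scalar
H=np.array([.6,-.169,.028]);ey=np.array([.066,.998,0]);ex=np.array([.998,-.066,0]);z=np.array([0,0,1.])
c=optics.camera("wrist");s=optics.camera("side")
def pt(a,r,y,n=0):  # n offset along flap x (into box)
    u=z*np.cos(a-.06)-ex*np.sin(a-.06);v=ex*np.cos(a-.06)+z*np.sin(a-.06)
    return H+y*ey+r*u+n*v
cv2.imwrite("pics/pw.png",cv2.resize(c["img"][130:270,30:190],None,fx=5,fy=4,interpolation=2))
im=c["img"].copy()
def ball(cc,x0,x1,y0,y1):
    hsv=cv2.cvtColor(cc["img"],cv2.COLOR_BGR2HSV)[y0:y1,x0:x1]
    m=(hsv[...,0]>5)&(hsv[...,0]<18)&(hsv[...,1]>150)&(hsv[...,2]>90)
    v,u=np.nonzero(m);return u.mean()+x0,v.mean()+y0,m.sum()
bw=ball(c,25,70,222,250);bs=ball(s,266,275,213,221);print(bw,bs)
for cc,b in((c,bw),(s,bs)):
    r=minimize_scalar(lambda a:np.sum(np.subtract(pix(pt(a,.125,.136),cc),b[:2])**2),bounds=(.2,.8),method="bounded");print("pointer",r.x,r.fun**.5)
# white strip in wrist: top-edge face spans n=-2.5..2.5 at r=.13
for col in(110,150,200,360,400,440):
    g=c["img"][215:255,col].min(-1).astype(int);rows=np.nonzero(g>110)[0]+215
    print(col,rows.min(),rows.max(),[round(v) for v in g])
for a in(.36,.40,.44,.48): print(a,[np.round(pix(pt(a,.13,y,n),c),1).tolist() for y in(.11,-.11) for n in(.0025,-.0025)],"side",[np.round(pix(pt(a,.13,y,n),s),1).tolist() for y in(.11,) for n in(.0025,-.0025)])
E
python3 p.py
```

```text
(np.float64(51.43055555555556), np.float64(233.94246031746033), np.int64(504)) (np.float64(269.76), np.float64(216.96), np.int64(25))
pointer 0.42311528146408595 3.5120495084885226
pointer 0.445839070825287 0.23983821791713547
110 228 254 [59, 61, 60, 60, 61, 61, 60, 61, 60, 60, 60, 57, 67, 125, 172, 173, 173, 173, 173, 173, 182, 207, 222, 222, 222, 222, 222, 211, 164, 126, 137, 150, 162, 172, 179, 184, 190, 174, 83, 121]
150 228 254 [54, 55, 54, 54, 55, 55, 55, 54, 52, 52, 51, 51, 52, 116, 171, 171, 171, 171, 170, 170, 175, 198, 221, 220, 220, 220, 220, 219, 214, 207, 207, 206, 207, 207, 207, 207, 206, 206, 207, 206]
200 229 254 [50, 49, 51, 51, 50, 48, 47, 47, 47, 49, 51, 53, 53, 96, 153, 170, 170, 170, 171, 171, 171, 191, 221, 221, 221, 221, 221, 221, 218, 206, 207, 206, 207, 206, 206, 206, 206, 206, 206, 206]
360 229 254 [46, 48, 48, 47, 48, 48, 48, 49, 49, 50, 48, 49, 50, 50, 111, 165, 164, 164, 164, 164, 165, 174, 199, 214, 214, 214, 213, 213, 212, 206, 197, 198, 198, 197, 197, 198, 198, 197, 197, 197]
400 230 254 [50, 49, 51, 51, 50, 51, 51, 52, 52, 52, 51, 51, 52, 53, 110, 166, 166, 166, 166, 166, 166, 170, 192, 214, 215, 214, 215, 215, 213, 207, 196, 196, 196, 196, 196, 196, 196, 196, 196, 196]
440 230 254 [59, 59, 59, 57, 58, 57, 58, 58, 58, 57, 58, 57, 58, 58, 97, 151, 168, 168, 168, 169, 169, 169, 188, 217, 217, 217, 217, 217, 217, 212, 197, 197, 197, 197, 197, 197, 197, 197, 197, 197]
0.36 [[88.5, 222.5], [91.2, 229.9], [479.4, 222.9], [476.6, 230.2]] side [[268.7, 207.1], [270.5, 207.9]]
0.4 [[91.3, 230.2], [94.1, 237.1], [476.5, 230.5], [473.6, 237.5]] side [[270.6, 207.9], [272.3, 208.7]]
0.44 [[94.2, 237.4], [97.1, 243.9], [473.5, 237.7], [470.6, 244.2]] side [[272.4, 208.8], [274.1, 209.6]]
0.48 [[97.2, 244.1], [100.1, 250.2], [470.4, 244.5], [467.4, 250.5]] side [[274.2, 209.7], [275.9, 210.6]]
```

View pics/pw.png

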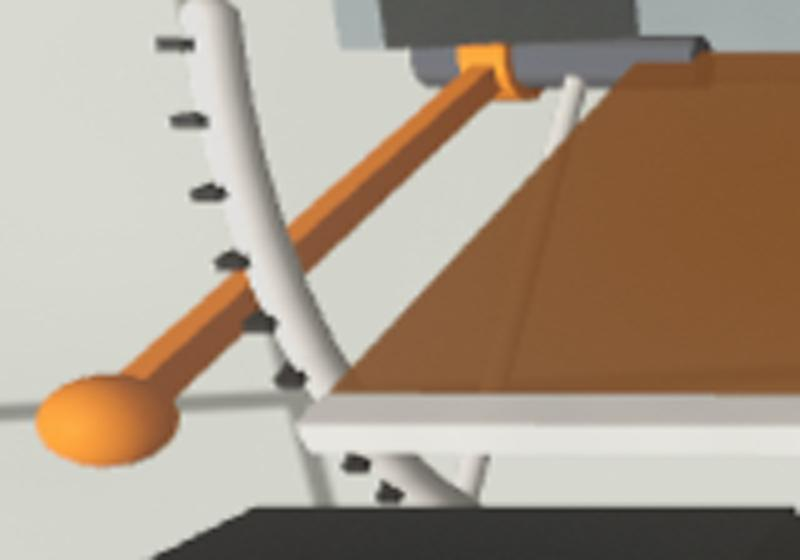

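```bash
cat >> p.py <<'E'
print("ball rows",[(a,np.round(pix(pt(a,.125,.136),c),1).tolist()) for a in(.40,.42,.44,.46)])
cv2.imwrite("pics/ps.png",cv2.resize(s["img"][180:245,245:305],None,fx=9,fy=9,interpolation=2))
for q in("clip_blue_pivot","jar","beaker","pen","eraser"):
    print(q,[np.round(r["centre"],3).tolist() for r in models.mark_of(q,s)][:2])
print(telemetry.read_state()["t"])
E
python3 p.py | tail -7
```

```text
ball rows [(0.4, [52.6, 228.5]), (0.42, [54.3, 231.8]), (0.44, [56.0, 235.1]), (0.46, [57.7, 238.3])]
clip_blue_pivot [[0.502, 0.352, 0.116]]
jar [[0.563, -0.498, -0.0]]
beaker [[0.445, -0.428, 0.002]]
pen [[0.396, -0.177, -0.002], [0.444, 0.012, 0.001]]
eraser [[0.446, 0.014, 0.003]]
20.025
```

View pics/ps.png

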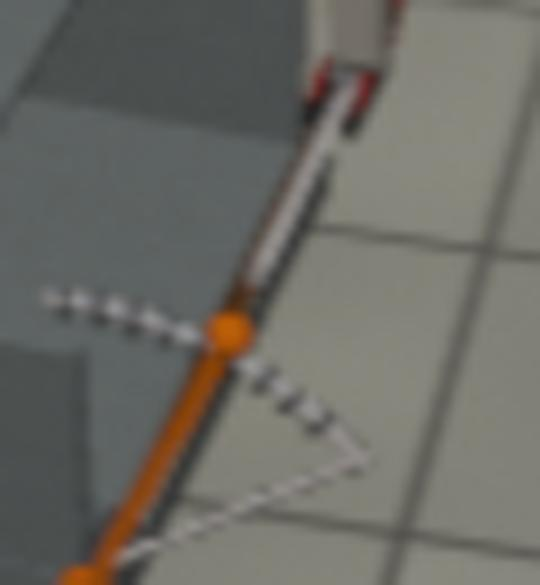

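The flap and pointer agree in the wrist view, both about 0.433. I hold briefly to check that nothing drifts, then hand in.

```bash
python3 -m jog '[[0,0,0,0],[0,0,0,0],[0,0,0,0],[0,0,0,0],[0,0,0,0],[0,0,0,0],[0,0,0,0],[0,0,0,0]]'; python3 p.py | grep -v "^0\." | cut -c1-60; python3 m.py 11 | grep -E "edge ang|slope|stop|pivot"
```

```text
t: 21.02
position: [0.5486, -0.1652, 0.1617]
ee_rot: [-2.189, 0.07, 2.189]
ft_force: [0.9, -1.6, -0.3]
gripper_width: 0.044
(np.float64(51.327416173570015), np.float64(233.928994082840
pointer 0.42285428203724207 3.564039453335471
pointer 0.445839070825287 0.23983821791713547
110 228 254 [60, 60, 60, 60, 60, 59, 60, 61, 60, 60, 57, 57,
150 228 254 [53, 54, 55, 55, 55, 55, 54, 54, 53, 52, 51, 51,
200 229 254 [50, 51, 51, 51, 50, 48, 47, 47, 46, 50, 51, 52,
360 230 254 [46, 48, 48, 48, 47, 47, 48, 49, 48, 48, 49, 50,
400 229 254 [51, 50, 51, 50, 51, 50, 51, 50, 50, 52, 52, 52,
440 230 254 [59, 58, 59, 57, 58, 57, 58, 58, 59, 59, 58, 58,
ball rows [(0.4, [52.6, 228.5]), (0.42, [54.3, 231.8]), (0.4
clip_blue_pivot [[0.502, 0.354, 0.113], [0.443, -0.433, -0.0
jar [[0.564, -0.498, -0.001]]
beaker [[0.443, -0.434, 0.002]]
pen [[0.546, -0.166, 0.196], [0.402, -0.176, -0.001]]
eraser [[0.447, 0.014, 0.002]]
21.375
wrist clip_red_pivot -50.0 1.0 149.0 th 0.382 r 0.1573 0.73
wrist clip_red_stop -42.0 1.0 124.0 th 0.381 r 0.1308 0.88
wrist edge ang 0.4139637121364489 [0.4065 0.4442] 3494
wrist face slope ang 0.4437672106339443 9549 0.39992287993272657
side clip_red_pivot -52.0 -2.0 149.0 th 0.394 r 0.1577 0.54
side clip_red_stop -43.0 -3.0 126.0 th 0.387 r 0.1332 0.42
side edge ang 0.4461783639438039 [0.4367 0.456 ] 22
top edge ang 0.42345815516136115 [0.4032 0.444 ] 17
top face slope ang 0.4487274748312103 31 0.3921817414444646
```

View pics/wrist11.png

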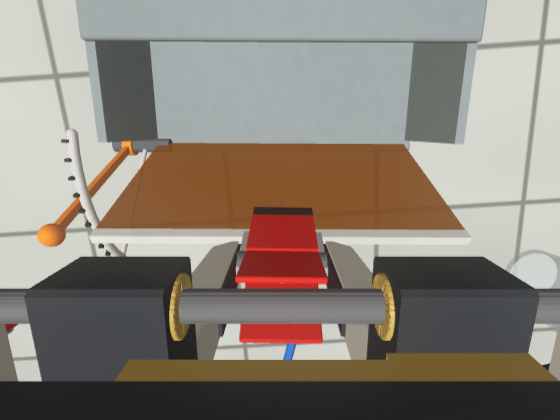

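```bash
python3 -c "
from rig import order;print(order.hand_in())"
```

```text
the job is handed in; nothing more can be done
None
```

The job is handed in at about t = 21 s of the 61 s allowed, with the gripper still holding the flap by the red clip at the orange pointer's angle. `hand_in()` gave no verdict.

**What I did:** I squeezed the large red clip off the rail, with the levers held at 14.5 mm. I pushed it over the middle of the flap edge until its stop touched (about 6 N), then opened the fingers so that it closed there. I then gripped the ends of its steel block at 8 N and swung the flap out along its arc.

**Last checks:**
- **Line-up:** the wrist view puts both flap and pointer at about 0.433 rad.
- **Stability:** the flap did not move during a 1 s hold.
- **Clip:** it sits within a few mm of the middle of the edge, with its stop on the edge.
- **Fingertips:** they are about 12 mm above the flap edge, worked out from the pose and not measured directly.
- **Other things:** I saw no movement of the pointer, blue clip, jar, beaker, pen or eraser. I did not re-measure the mortar or wash bottle at the end.

**Disagreements:**
- **Flap angle:** my estimates ran from 0.38 (network's clip points) through about 0.40 to 0.41 (arm position) to 0.45 (depth slope).
- **Pointer angle:** fitting the ball gave 0.42 to 0.45 rad (0.40 to 0.45 with the rawer depth readings).
- **Margin:** my best estimates of the two agree well inside the 0.07 rad tolerance; only the extreme readings, 0.38 against 0.45, would use it up.

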